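Comb door spindles into two rows with the rake

ROBOT

A 7-joint arm with a two-finger parallel gripper is mounted at the origin on the work surface. World frame = base frame: x ahead of the robot, y to its left, z up, the work surface at z = 0. Lengths are in mm, angles in rad, forces in N, time in s.
With the tool pointing down it reaches from about 425 to 950 mm from the base axis. Payload 16.7 kg.
Tool frame: the origin (TCP) lies at the very end of the fingers, on their centre line; the grasp point (between the pads) lies 19 mm behind it; z points along the fingers, y is the direction in which the jaws open and shut (so a half turn about z gives the same grasp; the last joint's range is limited). The gripper opens to 94 mm and grips with 3 to 60 N. Pads are 16 mm wide; open, the fingers measure 119 mm over their backs; the gripper's body (75 mm by 177 mm) begins 78 mm behind the grasp point.
Start: joints at [1.042, 0.426, 0.074, 1.606, -0.034, 1.111, -0.067], TCP at [250.213, -626.872, 205.467] pointing down, gripper open.
Joint ranges: [-2.85, 2.85], [-0.5, 2.14], [-1.23, 1.37], [0.21, 2.46], [-1.02, 4.16], [0.16, 2.05], [-2.73, 2.73]. Speed limits (rad/s): [1.89, 1.89, 2.39, 2.39, 3.01, 3.01, 3.01].

INTERFACE

Orientations are given as a rotation vector (axis times angle).
In Python, from station import arm, imaging, workorder gives the robot as it stands.
- The arm moves only by the tool carry_out, never from a script. Its arguments are lists of equal length, an entry for each row: "hand": the gripper's target within -1 to 1 (shut at 1, half-way at 0, fully open at -1); "slide": the shift along the tool's x, y, z normalised to -1 to 1, where 1 is 60 cm, a list of three; "twist": the turn, a rotation vector about the tool's x, y, z normalised to -1 to 1, where 1 is pi rad, a list of three. In form: {"hand": [hand, ...], "slide": [[tx, ty, tz], ...], "twist": [[rx, ry, rz], ...]}. A call has 1 to 10 rows; each row is the pose to reach, as a shift and turn from the pose measured when the call began, along the tool's axes at that moment, turning the shorter way round; what a row does not reach only later rows make up. A row lasts 1/10 s, in which the tool goes at most 50 mm and 8.59 degrees, less where a joint would pass 70% of its speed; a pose out of reach is approached as far as the arm can. A call with a number of a shift or a turn outside -1 to 1 is refused whole. A call with a gripper value outside its range is refused whole. The fingers move at their own pace and stop on an object; the grip force is fixed at half the most. Time passes only in rows, so rows that repeat a pose let the fingers close. It gives the time, the measured TCP pose, the force and the opening at its end, in the units of the state.
- arm.observe(): the state, without advancing time (a new reading comes with each control period).
- imaging.grab_frame(name): name is "scene" or "top" or "wrist"; returns the picture (480x640x3 uint8, red, green, blue); there is no depth.
- imaging.camera_params(name): a dict with "vfov" (degrees; the focal length in pixels is half the picture's height over the tangent of half this angle, whatever the lens; pixels are square), "cx", "cy" (the principal point, pixels), "R" (3x3) and "t" (3): a world point X has camera coordinates R X + t; the wrist camera has in their place "T_tool_cam" (4x4, takes a point from camera to tool coordinates, whose origin is the TCP and whose axes are the flange's). Camera axes: x right, y down, z forward; pixel columns grow to the right and rows downward; lengths in mm; the calibration is good to about 2 mm. A picture is of the moment at which its call begins: read the wrist's pose just before it. camera_params takes no time and is no camera call.
- workorder.job_done(): hands the job in, once; it reports no verdict.
Trained networks look in the newest picture that a camera, given by its name, has taken for a name from the list of things; names that differ only in an ending like _2 or _b are one class to them, and where a whole thing is asked for, a point or a joint stands for the part that bears it (a point fixed in the world has none). Each returns a list of dicts, best first, with "conf" (0 to 1); they miss things now and then, are a little off and sometimes report something else, mostly with a low value. They report only what shows in the picture. A call takes as long as a camera call. They do not tell look-alikes from the thing itself.
- imaging.trace(camera, name): "pixels" (480x640 bool, what is visible of it) and "bbox" ([centre column, centre row, width, height] in pixels, round what is visible of it).
- imaging.spot_point(camera, name): "point" ([column, row] in pixels: a listed point, or the origin of a listed thing).
The state is a dict: "clock": time; "joint_pos": joint angles; "joint_velocities": joint speeds; "joint_efforts": joint torques, N m; "eef_pos": TCP position; "tcp_rot": TCP orientation; "contact_force": force on the tool from outside, world axes, zero at the start; "ft_torque": the same for the moment, N m; "finger_gap": opening from 0.0 (shut) to 1.0 (fully open).
Only numpy, scipy, OpenCV 4.12 (cv2) and the standard library are available. Lean on these libraries where they do the work, as an engineer would, in place of code of your own. Each camera call takes 0.05 s, during which the arm holds its last target. There are 200 camera calls.

TASK

The steel spindle bars lie scattered in the two bays of the sorting tray. Take the hand rake and comb the bars of each bay into one tight row, side by side and square against the end stop; with the rake resting lightly on the rubber liner (a few newtons), press each row home for a moment with a firm but gentle push of about 10 N, never ramming the stops or the tray (25 N). Move the bars only with the rake, then stand it back upright on the bench beside the tray, let go, and leave the other things on the bench alone.

Things in the scene. Friction and masses are not known exactly. Their poses are not given: they have to be found in the camera images.
- tray: White sorting tray, fixed, on levelling feet: underside 6 to 14 mm over the bench. Origin: centre of underside; x from its near end to the far end with the stops, y left. Outside 282 (x) x 310 (y) x 21 mm; floor 5 mm thick with a rubber liner, walls 6 mm thick, 16 mm high over the floor. A rib at y=0 parts left (+y) and right bay, 146 mm wide, centre lines y=+76 and -76 mm, clear from x=-135 to +121 mm (stop). Bars lie at x>-75 mm.
- stop_left: Aluminium end stop, 14 by 14 mm bar 146 mm long, bolted across the far end of the left bay. Origin on the tray floor at the middle of its face towards the bars; axes parallel to the tray's; bars lie on its -x side. Rigid. A rake held down on the rubber liner also drags on it, by up to about its down force, which does not reach the stop.
- bar_left1: Loose square steel bar (door-handle spindle), 10 x 10 mm in section, 110 mm long, about 85 g, in the left bay (nearest its stop at the start). Origin at its centre, long axis = its own y; lies flat with its centre 5 mm above the tray floor, turned up to 32 degrees from its stop's direction.
- bar_left2: Loose square steel bar (door-handle spindle), 10 x 10 mm in section, 110 mm long, about 85 g, in the left bay (the middle one at the start). Origin at its centre, long axis = its own y; lies flat with its centre 5 mm above the tray floor, turned up to 32 degrees from its stop's direction.
- bar_left3: Loose square steel bar (door-handle spindle), 10 x 10 mm in section, 110 mm long, about 85 g, in the left bay (farthest from its stop at the start). Origin at its centre, long axis = its own y; lies flat with its centre 5 mm above the tray floor, turned up to 32 degrees from its stop's direction.
- stop_right: Aluminium end stop, 14 by 14 mm bar 146 mm long, bolted across the far end of the right bay. Origin on the tray floor at the middle of its face towards the bars; axes parallel to the tray's; bars lie on its -x side. Rigid. A rake held down on the rubber liner also drags on it, by up to about its down force, which does not reach the stop.
- bar_right1: Loose square steel bar (door-handle spindle), 10 x 10 mm in section, 110 mm long, about 85 g, in the right bay (nearest its stop at the start). Origin at its centre, long axis = its own y; lies flat with its centre 5 mm above the tray floor, turned up to 32 degrees from its stop's direction.
- bar_right2: Loose square steel bar (door-handle spindle), 10 x 10 mm in section, 110 mm long, about 85 g, in the right bay (the middle one at the start). Origin at its centre, long axis = its own y; lies flat with its centre 5 mm above the tray floor, turned up to 32 degrees from its stop's direction.
- bar_right3: Loose square steel bar (door-handle spindle), 10 x 10 mm in section, 110 mm long, about 85 g, in the right bay (farthest from its stop at the start). Origin at its centre, long axis = its own y; lies flat with its centre 5 mm above the tray floor, turned up to 32 degrees from its stop's direction.
- rake: Hand rake, 360 g, on the bench left or right of the tray. Origin on the bench under the grip, z up. Nine steel teeth (15 mm long, 8 mm gaps) under a 128 mm spine along y; tooth fronts at x=+19 mm (the pushing side), two skids at the back reach x=-20; skids and the two outer teeth end at z=0, the other teeth 1.5 mm higher. Wooden grip 28 (x) x 34 (y) mm from z=30 to 82 mm over the origin, to be pinched along the rake's x.
- tub: Bystander: white tub with lid, 88 mm across, 85 mm high, origin under its centre; stands on the side of the tray where the rake is not. Leave alone.
- tape: Bystander: roll core of tape, 96 mm across, 48 mm high, origin under its centre. Leave alone.
- can1: Bystander: spray can, 65 mm across, 190 mm high, origin under its centre. Leave alone.
- can2: Bystander: a second spray can of the same size. Leave alone.
- carton: Bystander: small open carton, 130 x 90 mm, 50 mm high, with flaps, origin under its centre. Leave alone.
Not all that is in view belongs to the job. Leave any green, purple or red look-alike of the bar_right2 alone.

How it is judged:
By the outcome, as a careful person would: the job done as asked, in the order asked, and still so for the second after the job is handed in, with the robot touching nothing.
It also fails if it takes over 72 s, if anything falls off the work surface, if the arm or the gripper's body presses on something with over 40 N, if the wrist force passes 120 N, or if a joint passes its speed limit or range.

## Working session

There is one attempt and no reset: what is moved stays moved. The work goes in short steps, Python scripts to look and compute and a tool call to move; the robot and the scene stay as the last step left them, time stands still between calls to the robot, and variables do not carry over. Pictures are saved under pics/ and viewed, about 8 in all and at most 12, crops included, and the job is handed in when it is done.

Besides the shell and the picture viewer there is one more tool, called after ">>>" by a JSON object that holds its "method" and its "body", one argument or row to a line. carry_out: Moves the arm, as the interface text tells. Its arguments: {"type":"object","properties":{"hand":{"type":"array","items":{"type":"number"}},"slide":{"type":"array","items":{"type":"array","items":{"type":"number","minimum":-1,"maximum":1}}},"twist":{"type":"array","items":{"type":"array","items":{"type":"number","minimum":-1,"maximum":1}}}},"required":["hand","slide","twist"]}

```bash
mkdir -p pics; ls; cat > h.py <<'E'
import numpy as np, cv2
from scipy.spatial.transform import Rotation as Ro
from station import arm, imaging, workorder
def cam(n):
    c=imaging.camera_params(n); f=240/np.tan(np.radians(c['vfov'])/2)
    if 'R' in c: R=np.array(c['R']);t=np.array(c['t'])
    else:
        s=arm.observe();T=np.eye(4);T[:3,:3]=Ro.from_rotvec(s['tcp_rot']).as_matrix();T[:3,3]=s['eef_pos']
        M=np.linalg.inv(T@np.array(c['T_tool_cam']));R=M[:3,:3];t=M[:3,3]
    return f,c['cx'],c['cy'],R,t
def ray(n,p,z,C=None):
    f,cx,cy,R,t=C or cam(n); d=R.T@np.array([(p[0]-cx)/f,(p[1]-cy)/f,1]); o=-R.T@t
    return o+d*(z-o[2])/d[2]
def proj(n,X,C=None):
    f,cx,cy,R,t=C or cam(n); q=R@np.array(X,float)+t; return np.array([cx+f*q[0]/q[2],cy+f*q[1]/q[2]])
def save(n,im,s=1): cv2.imwrite('pics/'+n,cv2.cvtColor(im,cv2.COLOR_RGB2BGR))
E
python3 - <<'E'
from h import *
print(arm.observe())
a=imaging.grab_frame('top');save('top.png',a)
for n in ['top','scene','wrist']: 
    print(n,imaging.camera_params(n))
for n,z in [('tray',10),('rake',0),('rake',50),('tub',0),('tape',0),('carton',0),('stop_left',19),('stop_right',19)]:
    print(n,z,[(round(d['conf'],2),np.round(d['point']),np.round(ray('top',d['point'],z))) for d in imaging.spot_point('top',n)[:3]])
for n in ['bar_left1','bar_right2']:
    print(n,[(round(d['conf'],2),np.round(d['point']),np.round(ray('top',d['point'],20))) for d in imaging.spot_point('top',n)])
save('scene.png',imaging.grab_frame('scene'))
E
```

```text
pics
{'clock': 0.0, 'joint_pos': array([ 1.04148654,  0.42673213,  0.07385605,  1.60665086, -0.03410733,
        1.11081811, -0.06709684]), 'joint_velocities': array([-0.00035271, -0.00041264, -0.00020267,  0.00186995, -0.00091514,
       -0.00041568, -0.00237944]), 'joint_efforts': array([ 1.43072462e-03, -9.35803413e+01,  3.66702899e+00, -4.54167831e+01,
       -4.87422233e-02,  2.02975678e-02,  1.42385561e-04]), 'eef_pos': array([ 250.04357938, -626.46998132,  204.75634559]), 'tcp_rot': array([-3.08384509e+00, -5.92720011e-01,  5.46158054e-04]), 'contact_force': array([-0.17393176,  0.09417101,  0.23529479]), 'ft_torque': array([-0.02683837, -0.00360776, -0.01698484]), 'finger_gap': 0.9983242746004841}
top {'vfov': 48.74046328409533, 'cx': 320.5032901135824, 'cy': 233.2237841913166, 'R': array([[ 0.01875902, -0.99981052, -0.00519797],
       [-0.98097663, -0.01740046, -0.19334443],
       [ 0.19321735,  0.00872604, -0.98111718]]), 't': array([  39.27948283,  505.97106547, 1319.68859397])}
scene {'vfov': 43.983555514415656, 'cx': 324.1191604453891, 'cy': 235.17205308724553, 'R': ar
[... 1138 characters left out ...]
65.]), array([699.,   9.,  19.]))]
stop_right 19 [(0.65, array([387., 169.]), array([ 692., -127.,   19.]))]
bar_left1 [(0.53, array([332., 180.]), array([658.,  20.,  20.])), (0.45, array([331., 196.]), array([612.,  23.,  20.])), (0.43, array([333., 223.]), array([538.,  16.,  20.]))]
bar_right2 [(0.71, array([269., 170.]), array([682., 190.,  20.])), (0.65, array([385., 203.]), array([ 595., -121.,   20.])), (0.62, array([372., 302.]), array([332., -88.,  20.])), (0.57, array([391., 179.]), array([ 662., -139.,   20.])), (0.54, array([388., 222.]), array([ 545., -128.,   20.])), (0.47, array([314., 298.]), array([340.,  63.,  20.])), (0.29, array([171., 194.]), array([612., 452.,  20.]))]
```

```bash
python3 - <<'E'
import cv2
a=cv2.imread('pics/top.png')[140:330,240:500]
cv2.imwrite('pics/topc.png',cv2.resize(a,(780,570),interpolation=cv2.INTER_CUBIC))
E
```

```text
(no output)
```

View pics/topc.png

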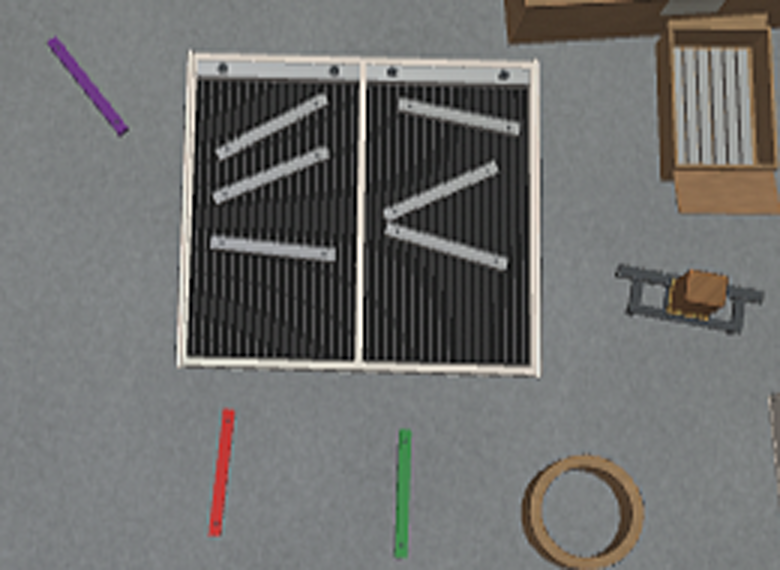

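View pics/scene.png

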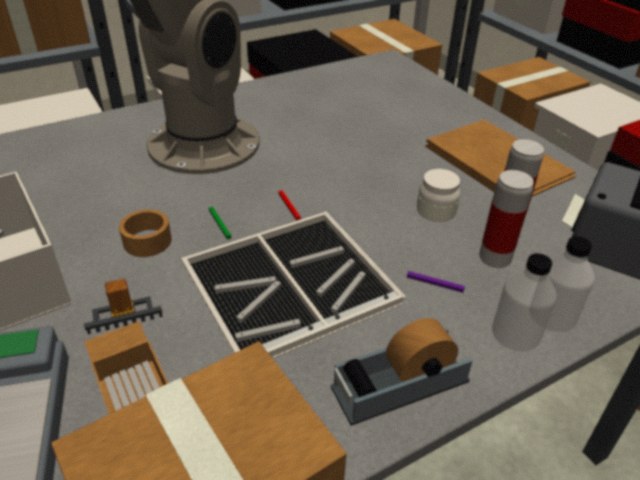

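The top view shows the grey steel bars: three in the left bay (crop x 215–330) and three in the right (385–520). The purple (88,85), red (222,470) and green (403,490) bars lie outside the tray and are look-alikes to leave alone. The rake is at crop (690,300), on the right of the tray, with its teeth towards +x. The carton flap is close to it, so I'll open the fingers only half-way.

```bash
python3 - <<'E'
from h import *
C=cam('top')
c=lambda u,v:(240+u/3,140+v/3)
def s(n,u,v,z): p=ray('top',c(u,v),z,C); print(n,np.round(p,1)); return p
z=31
P=[s(n,u,v,z) for n,u,v in [('FL',192,54),('FR',537,62),('NR',538,374),('NL',180,366),]]
print([np.linalg.norm(P[i]-P[(i+1)%4]).round(1) for i in range(4)], np.mean(P,0))
for i,j in [(1,0),(2,3)]: d=P[j]-P[i];print('yaw',np.degrees(np.arctan2(-d[0],d[1])))
for i,j in [(2,1),(3,0)]: d=P[j]-P[i];print('yaw',np.degrees(np.arctan2(d[1],d[0])))
a=s('spineL',619,268,30);b=s('spineR',762,295,30);d=a-b
print(np.linalg.norm(d),'rake yaw',np.degrees(np.arctan2(-d[0],d[1])),(a+b)/2)
for n,u,v in [('griptop',705,271),('gt2',685,305),('gt3',727,282),('gt4',700,310)]: s(n,u,v,82)
s('flap',725,212,50)
for n in ['rake','bar_right2']:
  for d in imaging.trace('top',n)[:6]: print(n,round(d['conf'],2),np.round(d['bbox']))
E
```

```text
FL [714.7  97.   31. ]
FR [ 712.4 -212.5   31. ]
NR [ 430.5 -208.5   31. ]
NL [431.8 100.4  31. ]
[np.float64(309.5), np.float64(282.0), np.float64(308.9), np.float64(282.8)] [572.33635774 -55.89680334  31.        ]
yaw -0.42132251585139463
yaw -0.25759365520689176
yaw -0.8068559600991233
yaw -0.6815111587247269
spineL [ 525.3 -281.    30. ]
spineR [ 503.4 -404.7   30. ]
125.60142562776906 rake yaw -10.00063257616357 [ 514.34880038 -342.88091138   30.        ]
griptop [ 513.1 -341.    82. ]
gt2 [ 483.8 -323.2   82. ]
gt3 [ 504.  -359.1   82. ]
gt4 [ 479.7 -335.6   82. ]
flap [ 572.3 -369.5   50. ]
rake 0.9 [472. 242.  42.  26.]
bar_right2 0.66 [389. 223.  41.  17.]
bar_right2 0.52 [388. 204.  36.  19.]
bar_right2 0.48 [393. 179.  39.  10.]
bar_right2 0.45 [271. 169.  19.  31.]
bar_right2 0.43 [314. 298.  10.  40.]
```

```bash
cat >> h.py <<'E'
def plan(pos,yaw):
    "tool-frame slide/twist to reach TCP pos (mm), pointing down, tool y heading yaw deg in world"
    s=arm.observe();R=Ro.from_rotvec(s['tcp_rot']);y=np.radians(yaw)
    ty=np.array([np.cos(y),np.sin(y),0]);tz=np.array([0,0,-1]);tx=np.cross(ty,tz)
    T=Ro.from_matrix(np.c_[tx,ty,tz])
    print('slide',np.round(R.inv().apply(np.array(pos)-s['eef_pos'])/600,4),'twist',np.round((R.inv()*T).as_rotvec()/np.pi,4))
E
python3 - <<'E'
from h import *
plan([500,-339,200],-10)
E
```

```text
slide [ 0.5645 -0.2913  0.0092] twist [ 0.     -0.     -0.3236]
```

>>> {"method": "carry_out", "body": {
  "hand": [0,0,0,0,0,0,0,0,0,0],
  "slide": [
    [0.5645,-0.2913,0.009],
    [0.5645,-0.2913,0.009],
    [0.5645,-0.2913,0.009],
    [0.5645,-0.2913,0.009],
    [0.5645,-0.2913,0.009],
    [0.5645,-0.2913,0.009],
    [0.5645,-0.2913,0.009],
    [0.5645,-0.2913,0.009],
    [0.5645,-0.2913,0.009],
    [0.5645,-0.2913,0.009]
  ],
  "twist": [
    [0,0,-0.3236],
    [0,0,-0.3236],
    [0,0,-0.3236],
    [0,0,-0.3236],
    [0,0,-0.3236],
    [0,0,-0.3236],
    [0,0,-0.3236],
    [0,0,-0.3236],
    [0,0,-0.3236],
    [0,0,-0.3236]
  ]
}}

```text
clock: 1.7
eef_pos: [500.1, -338.8, 200.1]
tcp_rot: [-2.406, -2.021, 0.0]
contact_force: [-0.4, -0.6, 0.2]
finger_gap: 0.5
```

```bash
python3 - <<'E'
from h import *
s=arm.observe();print({k:np.round(s[k],3) for k in ['clock','eef_pos','tcp_rot','contact_force','joint_pos','finger_gap']})
C=cam('wrist');im=imaging.grab_frame('wrist');save('w1.png',im)
for d in imaging.spot_point('wrist','rake')[:2]: print(d['conf'],d['point'],ray('wrist',d['point'],0,C))
for x,y in [(571,-213),(431,-209)]: print(proj('wrist',[x,y,31],C))
E
```

```text
{'clock': np.float64(1.7), 'eef_pos': array([ 500.109, -338.814,  200.067]), 'tcp_rot': array([-2.406, -2.021,  0.   ]), 'contact_force': array([-0.409, -0.634,  0.221]), 'joint_pos': array([ 0.696,  0.329, -0.258,  1.762,  0.095,  1.063,  0.231]), 'finger_gap': np.float64(0.5)}
0.92 [316.9, 208.2] [ 498.05930804 -340.82647776    0.        ]
[382.01833135  37.95417516]
[201.78975655  66.50142012]
```

View pics/w1.png

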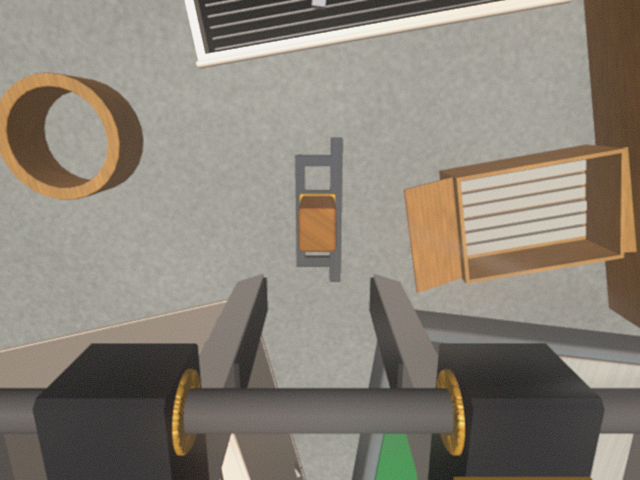

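The wrist view shows the rake squarely aligned: grip top around (318,228), spine along column 336 from row 138 to 281, carton flap from column 405. The finger path is clear.

```bash
python3 - <<'E'
from h import *
C=cam('wrist');im=cv2.imread('pics/w1.png')
for p in [(300,208),(336,208),(300,251),(336,251),(318,230)]: print(p,ray('wrist',p,82,C).round(1))
for z in (20,30): print(ray('wrist',(341,138),z,C).round(1),ray('wrist',(341,281),z,C).round(1))
for z in(60,120):print('box',ray('wrist',(228,300),z,C).round())
g=cv2.resize(im[120:300,250:390],None,fx=3,fy=3,interpolation=cv2.INTER_CUBIC);cv2.imwrite('pics/w1c.png',g)
T=im[0:70,180:600].astype(int).min(2)
# tray edge (white) lower outer boundary, rows
for u in range(230,540,50):
    col=im[:,u].astype(int).min(1); r=[v for v in range(0,100) if col[v]>190]; print(u,r[-1] if r else None, ray('wrist',(u,r[-1]+.5),31,C).round(1) if r else '')
E
```

```text
(300, 208) [ 488.4 -323.1   82. ]
(336, 208) [ 513.9 -327.6   82. ]
(300, 251) [ 482.3 -355.    82. ]
(336, 251) [ 508.6 -359.7   82. ]
(318, 230) [ 498.3 -341.5   82. ]
[ 528.1 -283.    20. ] [ 507.5 -408.8   20. ]
[ 527.7 -282.5   30. ] [ 507.7 -404.7   30. ]
box [ 414. -393.   60.]
box [ 432. -369.  120.]
230 59 [ 453.  -209.2   31. ]
280 50 [ 492.2 -209.7   31. ]
330 41 [ 530.9 -210.1   31. ]
380 32 [ 569.3 -210.6   31. ]
430 24 [ 607.2 -211.8   31. ]
480 15 [ 644.7 -212.2   31. ]
530 6 [ 681.9 -212.7   31. ]
```

View pics/w1c.png

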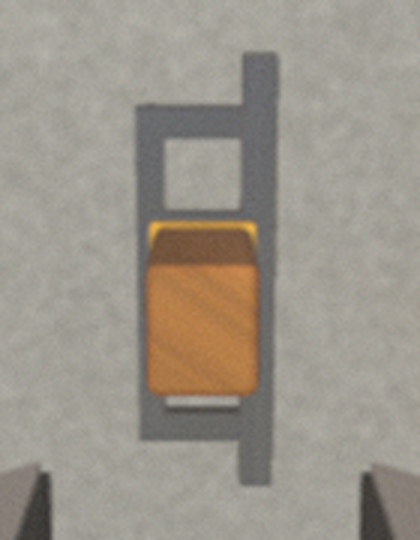

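```bash
python3 - <<'E'
from h import *
W=cam('wrist');
for z in (0,50,100,150): print(z,ray('wrist',(228,300),z,W).round(), 'top px',proj('top',ray('wrist',(228,300),z,W)).round())
a=cv2.imread('pics/top.png')[230:330,440:640];cv2.imwrite('pics/box.png',cv2.resize(a,(800,400),interpolation=cv2.INTER_CUBIC))
plan([498.4,-341.2,46],-9.4); plan([498.4,-341.2,120],-9.4)
E
```

```text
0 [ 395. -417.    0.] top px [497. 281.]
50 [ 411. -397.   50.] top px [495. 273.]
100 [ 426. -377.  100.] top px [493. 264.]
150 [ 442. -357.  150.] top px [491. 254.]
slide [-0.0017 -0.0008  0.2567] twist [-0.0001  0.0001 -0.0039]
slide [-0.0018 -0.0008  0.1334] twist [-0.0001  0.0001 -0.0039]
```

View pics/box.png

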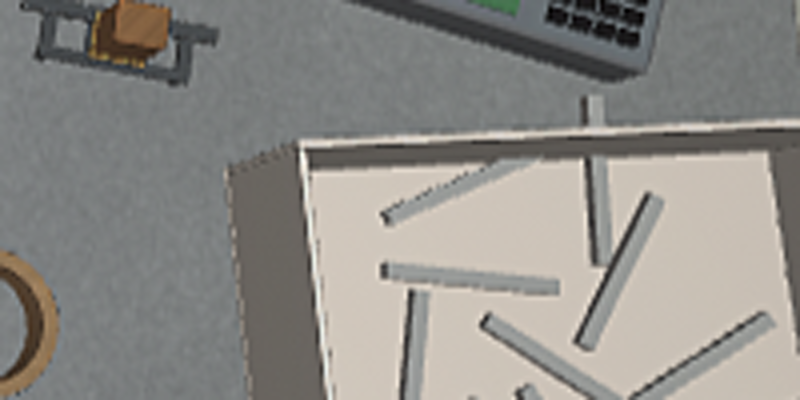

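The box's near corner is at y≈-415, while the gripper body only reaches y≈-378, so it clears. Descending to grasp.

>>> {"method": "carry_out", "body": {
  "hand": [0,0,0,0,0,0,1,1,1,1],
  "slide": [
    [-0.0018,-0.0008,0.08],
    [-0.0018,-0.0008,0.16],
    [-0.0018,-0.0008,0.23],
    [-0.0018,-0.0008,0.2567],
    [-0.0018,-0.0008,0.2567],
    [-0.0018,-0.0008,0.2567],
    [-0.0018,-0.0008,0.2567],
    [-0.0018,-0.0008,0.2567],
    [-0.0018,-0.0008,0.2567],
    [-0.0018,-0.0008,0.2567]
  ],
  "twist": [
    [0,0,-0.004],
    [0,0,-0.004],
    [0,0,-0.004],
    [0,0,-0.004],
    [0,0,-0.004],
    [0,0,-0.004],
    [0,0,-0.004],
    [0,0,-0.004],
    [0,0,-0.004],
    [0,0,-0.004]
  ]
}}

```text
clock: 2.8
eef_pos: [499.3, -341.7, 47.3]
tcp_rot: [2.394, 2.031, 0.0]
contact_force: [0.1, 0.1, 7.6]
finger_gap: 0.299
```

>>> {"method": "carry_out", "body": {
  "hand": [1,1,1],
  "slide": [
    [0,0,0],
    [0,0,0],
    [0,0,0]
  ],
  "twist": [
    [0,0,0],
    [0,0,0],
    [0,0,0]
  ]
}}

```text
clock: 3.1
eef_pos: [499.4, -341.8, 47.4]
tcp_rot: [2.394, 2.031, 0.0]
contact_force: [-0.3, -0.4, 2.1]
finger_gap: 0.292
```

>>> {"method": "carry_out", "body": {
  "hand": [1,1],
  "slide": [
    [0,0,-0.08],
    [0,0,-0.13]
  ],
  "twist": [
    [0,0,0],
    [0,0,0]
  ]
}}

```text
clock: 3.3
eef_pos: [499.1, -341.4, 126.8]
tcp_rot: [2.394, 2.032, 0.0]
contact_force: [0.6, -0.9, -3.7]
finger_gap: 0.296
```

```bash
python3 - <<'E'
from h import *
s=arm.observe();print({k:np.round(s[k],3) for k in ['eef_pos','contact_force','ft_torque','joint_pos','finger_gap']})
plan([463.5,-130.7,125],-0.6)
E
```

```text
{'eef_pos': array([ 499.126, -341.41 ,  126.776]), 'contact_force': array([ 0.581, -0.883, -3.653]), 'ft_torque': array([-0.163, -0.198,  0.061]), 'joint_pos': array([ 0.694,  0.405, -0.254,  1.83 ,  0.125,  0.921,  0.22 ]), 'finger_gap': np.float64(0.296)}
slide [ 0.3369 -0.1157  0.0025] twist [ 0.0004  0.0003 -0.0487]
```

>>> {"method": "carry_out", "body": {
  "hand": [1,1,1,1,1,1,1],
  "slide": [
    [0.3369,-0.1157,0.0025],
    [0.3369,-0.1157,0.0025],
    [0.3369,-0.1157,0.0025],
    [0.3369,-0.1157,0.0025],
    [0.3369,-0.1157,0.0025],
    [0.3369,-0.1157,0.0025],
    [0.3369,-0.1157,0.0025]
  ],
  "twist": [
    [0,0,-0.0487],
    [0,0,-0.0487],
    [0,0,-0.0487],
    [0,0,-0.0487],
    [0,0,-0.0487],
    [0,0,-0.0487],
    [0,0,-0.0487]
  ]
}}

```text
clock: 4.0
eef_pos: [463.6, -131.4, 125.0]
tcp_rot: [2.232, 2.208, -0.0]
contact_force: [0.7, -1.1, -3.3]
finger_gap: 0.295
```

```bash
python3 - <<'E'
from h import *
s=arm.observe();print({k:np.round(s[k],3) for k in ['eef_pos','contact_force','tcp_rot','joint_pos']})
im=imaging.grab_frame('wrist');save('w2.png',im)
E
```

```text
{'eef_pos': array([ 463.574, -131.357,  124.985]), 'contact_force': array([ 0.679, -1.139, -3.263]), 'tcp_rot': array([ 2.232,  2.208, -0.   ]), 'joint_pos': array([ 0.488,  0.233, -0.391,  2.09 ,  0.121,  0.837,  0.015])}
```

View pics/w2.png

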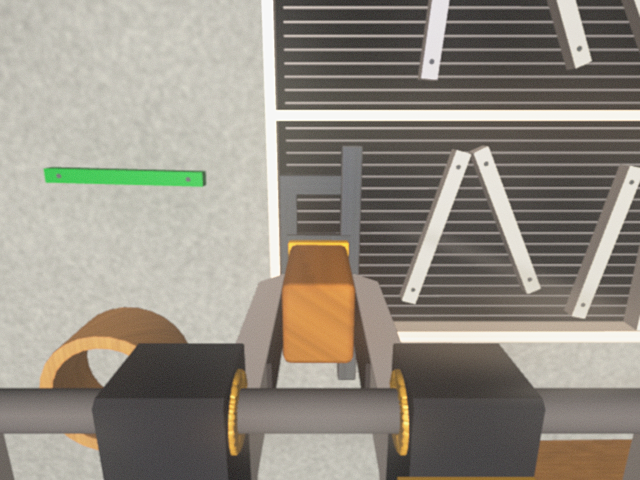

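The rake hovers over the near end of the right bay: spine column 341–361, near wall columns 263–280, rib rows 110–121. The three right-bay bars are clear ahead of the teeth, starting at column 403. Now I'll fit the tray edges precisely.

```bash
python3 - <<'E'
from h import *
C=cam('wrist');g=cv2.imread('pics/w2.png').astype(int).min(2)
def first(v,th,lo,hi):
    idx=[i for i in range(lo,hi) if v[i]>th]; return idx
z=31
L=[];
for v in list(range(5,90,10))+list(range(130,260,10)):
    i=first(g[v],205,250,300)
    if i: L.append((*ray('wrist',(i[0]-.5,v),z,C)[:2],*ray('wrist',(i[-1]+.5,v),z,C)[:2],v))
L=np.array(L);print('near wall outer/inner x',L[:,[0,2]].mean(0)); o=L[:,4]<400
p=np.polyfit(L[:,1],L[:,0],1);print('outer x slope yaw',-np.degrees(np.arctan(p[0])),'x at y=-56,-132',np.polyval(p,[-56,-132]))
for nm,lo,hi,cols in [('rib',100,130,[290,300]+list(range(300,640,20))),('right',325,350,range(420,640,15))]:
    A=[];B=[]
    for u in cols:
        i=first(g[:,u],190,lo,hi)
        if i: A.append(ray('wrist',(u,i[0]-.5),z,C)[:2]);B.append(ray('wrist',(u,i[-1]+.5),z,C)[:2])
    for Q in (A,B):
        Q=np.array(Q);p=np.polyfit(Q[:,0],Q[:,1],1);print(nm,len(Q),'yaw',np.degrees(np.arctan(p[0])).round(2),'y at x=464,572',np.polyval(p,[464,572]).round(1))
# rake spine front edge at its height (tcp z 125 -> bottom 77.6)
for v in (150,370): print([ray('wrist',(u,v),77.6+zz,C)[:2].round(1) for u in (361 if v<200 else 356,) for zz in (20,30)])
E
```

```text
near wall outer/inner x [430.50170946 437.28577413]
outer x slope yaw -0.6553023231047334 x at y=-56,-132 [430.59408163 429.72481781]
rib 19 yaw -0.67 y at x=464,572 [-49.3 -50.6]
rib 19 yaw -0.59 y at x=464,572 [-56.  -57.1]
right 15 yaw -0.39 y at x=464,572 [-203.  -203.7]
right 15 yaw -1.44 y at x=464,572 [-209.5 -212.2]
[array([484.6, -69.6]), array([483.7, -68.8])]
[array([ 483.7, -190.4]), array([ 482.8, -183.9])]
```

```bash
python3 - <<'E'
from h import *
plan([465,-129.7,70],-0.65)
E
```

```text
slide [0.0037 0.0022 0.0915] twist [ 0.0004  0.0005 -0.0001]
```

>>> {"method": "carry_out", "body": {
  "hand": [1,1,1,1],
  "slide": [
    [0.0037,0.0022,0.03],
    [0.0037,0.0022,0.075],
    [0.0037,0.0022,0.0915],
    [0.0037,0.0022,0.0915]
  ],
  "twist": [
    [0.0004,0.0005,0],
    [0.0004,0.0005,0],
    [0.0004,0.0005,0],
    [0.0004,0.0005,0]
  ]
}}

```text
clock: 4.45
eef_pos: [464.0, -130.4, 68.8]
tcp_rot: [-2.234, -2.205, 0.002]
contact_force: [-0.1, -0.2, -4.2]
finger_gap: 0.293
```

>>> {"method": "carry_out", "body": {
  "hand": [1,1,1],
  "slide": [
    [0,0,0.0025],
    [0,0,0.005],
    [0,0,0.0067]
  ],
  "twist": [
    [0,0,0],
    [0,0,0],
    [0,0,0]
  ]
}}

```text
clock: 4.75
eef_pos: [464.5, -130.7, 65.3]
tcp_rot: [-2.235, -2.206, 0.002]
contact_force: [-0.5, 0.1, -3.1]
finger_gap: 0.298
```

>>> {"method": "carry_out", "body": {
  "hand": [1,1],
  "slide": [
    [0,0,0.0025],
    [0,0,0.0033]
  ],
  "twist": [
    [0,0,0],
    [0,0,0]
  ]
}}

```text
clock: 4.95
eef_pos: [464.8, -130.7, 63.8]
tcp_rot: [-2.235, -2.206, 0.001]
contact_force: [-4.0, -0.3, 10.4]
finger_gap: 0.296
```

>>> {"method": "carry_out", "body": {
  "hand": [1,1],
  "slide": [
    [0,0,-0.0008],
    [0,0,-0.0008]
  ],
  "twist": [
    [0,0,0],
    [0,0,0]
  ]
}}

```text
clock: 5.15
eef_pos: [465.0, -130.8, 64.5]
tcp_rot: [-2.235, -2.206, 0.001]
contact_force: [0.1, 0.7, -4.7]
finger_gap: 0.298
```

```bash
python3 - <<'E'
from h import *
s=arm.observe();print({k:np.round(s[k],3) for k in ['eef_pos','contact_force','ft_torque']})
E
```

```text
{'eef_pos': array([ 464.954, -130.766,   64.503]), 'contact_force': array([ 0.127,  0.746, -4.718]), 'ft_torque': array([-0.002, -0.046,  0.006])}
```

>>> {"method": "carry_out", "body": {
  "hand": [1,1,1,1,1,1,1,1,1,1],
  "slide": [
    [0,0.0067,0],
    [0,0.0133,0],
    [0,0.02,0],
    [0,0.0267,0],
    [0,0.0333,0],
    [0,0.04,0],
    [0,0.0467,0],
    [0,0.0533,0],
    [0,0.06,0],
    [0,0.0667,0]
  ],
  "twist": [
    [0,0,0],
    [0,0,0],
    [0,0,0],
    [0,0,0],
    [0,0,0],
    [0,0,0],
    [0,0,0],
    [0,0,0],
    [0,0,0],
    [0,0,0]
  ]
}}

```text
clock: 6.15
eef_pos: [505.3, -131.3, 64.5]
tcp_rot: [-2.236, -2.206, 0.001]
contact_force: [0.3, 0.2, -3.4]
finger_gap: 0.298
```

>>> {"method": "carry_out", "body": {
  "hand": [1,1,1,1,1,1,1,1,1,1],
  "slide": [
    [0,0.0067,0],
    [0,0.0133,0],
    [0,0.02,0],
    [0,0.0267,0],
    [0,0.0333,0],
    [0,0.04,0],
    [0,0.0467,0],
    [0,0.0533,0],
    [0,0.06,0],
    [0,0.0667,0]
  ],
  "twist": [
    [0,0,0],
    [0,0,0],
    [0,0,0],
    [0,0,0],
    [0,0,0],
    [0,0,0],
    [0,0,0],
    [0,0,0],
    [0,0,0],
    [0,0,0]
  ]
}}

```text
clock: 7.15
eef_pos: [545.6, -131.8, 64.4]
tcp_rot: [-2.235, -2.206, 0.001]
contact_force: [-1.4, 0.1, -2.9]
finger_gap: 0.295
```

```bash
python3 - <<'E'
from h import *
s=arm.observe();print({k:np.round(s[k],3) for k in ['eef_pos','contact_force','ft_torque','tcp_rot']})
save('w3.png',imaging.grab_frame('wrist'))
E
```

```text
{'eef_pos': array([ 545.607, -131.788,   64.404]), 'contact_force': array([-1.441,  0.13 , -2.936]), 'ft_torque': array([0.003, 0.369, 0.06 ]), 'tcp_rot': array([-2.235e+00, -2.206e+00,  1.000e-03])}
```

View pics/w3.png

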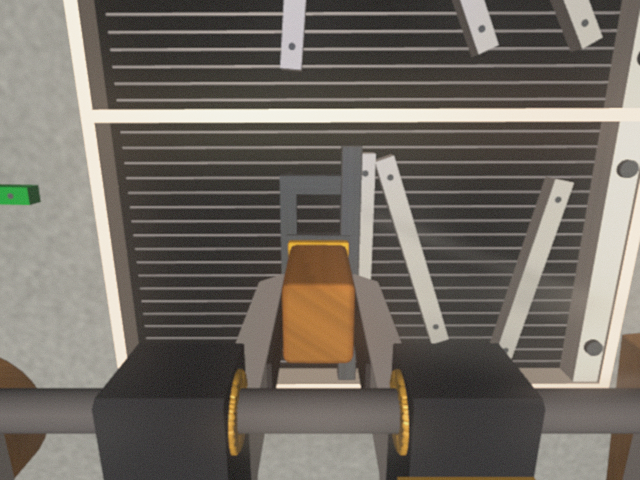

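The first bar lies flush along the teeth (column 367) and the rest are ahead of it. I'll keep combing.

>>> {"method": "carry_out", "body": {
  "hand": [1,1,1,1,1,1,1,1,1,1],
  "slide": [
    [0.0001,0.0067,0],
    [0.0003,0.0133,0],
    [0.0004,0.02,0],
    [0.0005,0.0267,0],
    [0.0007,0.0333,0],
    [0.0008,0.04,0],
    [0.001,0.0467,0],
    [0.0011,0.0533,0],
    [0.0012,0.06,0],
    [0.0013,0.0667,0]
  ],
  "twist": [
    [0,0,0],
    [0,0,0],
    [0,0,0],
    [0,0,0],
    [0,0,0],
    [0,0,0],
    [0,0,0],
    [0,0,0],
    [0,0,0],
    [0,0,0]
  ]
}}

```text
clock: 8.2
eef_pos: [586.6, -131.5, 64.4]
tcp_rot: [-2.236, -2.207, 0.0]
contact_force: [-1.9, 0.6, -1.6]
finger_gap: 0.292
```

>>> {"method": "carry_out", "body": {
  "hand": [1,1,1,1,1,1,1,1,1,1],
  "slide": [
    [0.0001,0.006,0],
    [0.0003,0.012,0],
    [0.0004,0.018,0],
    [0.0005,0.024,0],
    [0.0007,0.03,0],
    [0.0008,0.036,0],
    [0.001,0.042,0],
    [0.0011,0.048,0],
    [0.0012,0.054,0],
    [0.0013,0.06,0]
  ],
  "twist": [
    [0,0,0],
    [0,0,0],
    [0,0,0],
    [0,0,0],
    [0,0,0],
    [0,0,0],
    [0,0,0],
    [0,0,0],
    [0,0,0],
    [0,0,0]
  ]
}}

```text
clock: 9.2
eef_pos: [622.9, -131.2, 64.4]
tcp_rot: [-2.236, -2.207, 0.0]
contact_force: [-3.5, 0.6, -1.8]
finger_gap: 0.293
```

```bash
python3 - <<'E'
from h import *
s=arm.observe();print({k:np.round(s[k],3) for k in ['eef_pos','contact_force','ft_torque','tcp_rot']})
save('w4.png',imaging.grab_frame('wrist'))
E
```

```text
{'eef_pos': array([ 622.913, -131.206,   64.393]), 'contact_force': array([-3.538,  0.556, -1.782]), 'ft_torque': array([-0.122,  0.674,  0.016]), 'tcp_rot': array([-2.236, -2.207,  0.   ])}
```

View pics/w4.png

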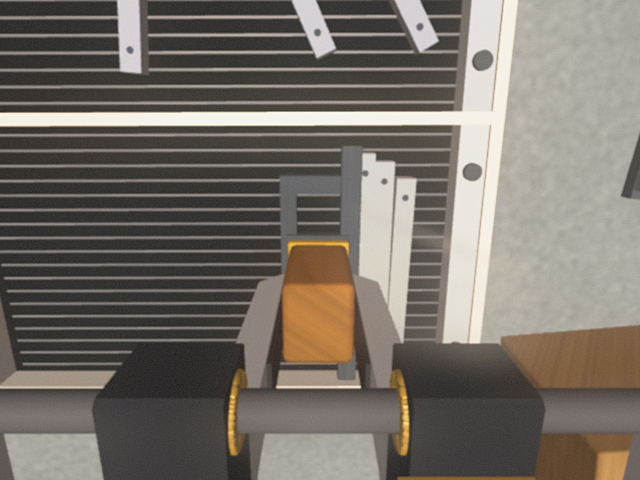

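All three bars are now gathered on the teeth (columns 360–415), with about 20 mm left to the stop. Approaching slowly.

>>> {"method": "carry_out", "body": {
  "hand": [1,1,1,1,1,1,1],
  "slide": [
    [0,0.0033,0],
    [0,0.0067,0],
    [0,0.01,0],
    [0,0.0133,0],
    [0,0.0167,0],
    [0,0.02,0.0001],
    [0,0.0225,0.0003]
  ],
  "twist": [
    [0,0,0],
    [0,0,0],
    [0,0,0],
    [0,0,0],
    [0,0,0],
    [0,0,0],
    [0,0,0]
  ]
}}

```text
clock: 9.95
eef_pos: [637.1, -131.3, 64.3]
tcp_rot: [-2.236, -2.207, -0.0]
contact_force: [-2.8, 0.4, -1.0]
finger_gap: 0.294
```

>>> {"method": "carry_out", "body": {
  "hand": [1,1,1],
  "slide": [
    [0,0.0012,0.0002],
    [0,0.0024,0.0002],
    [0,0.0033,0.0003]
  ],
  "twist": [
    [0,0,0],
    [0,0,0],
    [0,0,0]
  ]
}}

```text
clock: 10.25
eef_pos: [639.0, -131.3, 64.2]
tcp_rot: [-2.236, -2.207, 0.0]
contact_force: [-4.7, 0.5, 1.0]
finger_gap: 0.295
```

>>> {"method": "carry_out", "body": {
  "hand": [1,1,1],
  "slide": [
    [0,0.001,0],
    [0,0.002,0],
    [0,0.003,0]
  ],
  "twist": [
    [0,0,0],
    [0,0,0],
    [0,0,0]
  ]
}}

```text
clock: 10.55
eef_pos: [640.8, -131.4, 64.2]
tcp_rot: [-2.236, -2.207, 0.0]
contact_force: [-4.1, -0.2, -1.3]
finger_gap: 0.294
```

>>> {"method": "carry_out", "body": {
  "hand": [1,1],
  "slide": [
    [0,0.001,0],
    [0,0.002,0]
  ],
  "twist": [
    [0,0,0],
    [0,0,0]
  ]
}}

```text
clock: 10.75
eef_pos: [642.0, -131.5, 64.2]
tcp_rot: [-2.236, -2.207, 0.0]
contact_force: [-3.5, 0.9, -1.3]
finger_gap: 0.294
```

>>> {"method": "carry_out", "body": {
  "hand": [1,1],
  "slide": [
    [0,0.0008,0.0001],
    [0,0.0013,0.0001]
  ],
  "twist": [
    [0,0,0],
    [0,0,0]
  ]
}}

```text
clock: 10.95
eef_pos: [642.8, -131.4, 64.2]
tcp_rot: [-2.236, -2.207, 0.0]
contact_force: [-4.9, -0.3, -0.2]
finger_gap: 0.298
```

>>> {"method": "carry_out", "body": {
  "hand": [1,1],
  "slide": [
    [0,0.0008,0.0001],
    [0,0.0013,0.0001]
  ],
  "twist": [
    [0,0,0],
    [0,0,0]
  ]
}}

```text
clock: 11.15
eef_pos: [643.5, -131.4, 64.2]
tcp_rot: [-2.235, -2.207, 0.001]
contact_force: [-4.8, -0.1, 0.6]
finger_gap: 0.298
```

>>> {"method": "carry_out", "body": {
  "hand": [1,1],
  "slide": [
    [0,0.0008,0],
    [0,0.0013,0]
  ],
  "twist": [
    [0,0,0],
    [0,0,0]
  ]
}}

```text
clock: 11.35
eef_pos: [644.0, -131.5, 64.2]
tcp_rot: [-2.235, -2.206, 0.001]
contact_force: [-7.1, 0.9, 3.0]
finger_gap: 0.299
```

>>> {"method": "carry_out", "body": {
  "hand": [1,1],
  "slide": [
    [0,0.0007,-0.0001],
    [0,0.0012,-0.0002]
  ],
  "twist": [
    [0,0,0],
    [0,0,0]
  ]
}}

```text
clock: 11.55
eef_pos: [644.1, -131.5, 64.2]
tcp_rot: [-2.235, -2.206, 0.003]
contact_force: [-9.9, 0.5, 3.1]
finger_gap: 0.295
```

```bash
python3 - <<'E'
from h import *
s=arm.observe();print({k:np.round(s[k],3) for k in ['eef_pos','contact_force','ft_torque','tcp_rot']})
E
```

```text
{'eef_pos': array([ 644.092, -131.501,   64.193]), 'contact_force': array([-9.884,  0.49 ,  3.117]), 'ft_torque': array([0.111, 2.403, 0.06 ]), 'tcp_rot': array([-2.235, -2.206,  0.003])}
```

>>> {"method": "carry_out", "body": {
  "hand": [1,1,1],
  "slide": [
    [0,0.0013,-0.0002],
    [0,0.0016,-0.0003],
    [0,0.0016,-0.0003]
  ],
  "twist": [
    [0,0,0],
    [0,0,0],
    [0,0,0]
  ]
}}

```text
clock: 11.85
eef_pos: [644.2, -131.5, 64.2]
tcp_rot: [-2.234, -2.205, 0.005]
contact_force: [-9.3, 0.1, 3.3]
finger_gap: 0.294
```

>>> {"method": "carry_out", "body": {
  "hand": [1,1,1],
  "slide": [
    [0,0.0022,-0.0003],
    [0,0.0024,-0.0003],
    [0,0.0024,-0.0003]
  ],
  "twist": [
    [0,0,0],
    [0,0,0],
    [0,0,0]
  ]
}}

```text
clock: 12.15
eef_pos: [644.4, -131.6, 64.3]
tcp_rot: [-2.233, -2.204, 0.008]
contact_force: [-11.9, -0.1, 6.0]
finger_gap: 0.295
```

```bash
python3 - <<'E'
from h import *
s=arm.observe();print({k:np.round(s[k],3) for k in ['eef_pos','contact_force','ft_torque','tcp_rot']})
E
```

```text
{'eef_pos': array([ 644.357, -131.575,   64.252]), 'contact_force': array([-11.932,  -0.142,   6.007]), 'ft_torque': array([0.136, 3.185, 0.073]), 'tcp_rot': array([-2.233, -2.204,  0.008])}
```

```bash
python3 - <<'E'
from h import *
plan([645.5,-131.6,64.6],-0.7)
R=Ro.from_rotvec(arm.observe()['tcp_rot']).as_matrix();print(R.round(4))
E
```

```text
slide [-0.      0.0019 -0.0006] twist [-0.0022  0.0001 -0.0003]
[[ 1.310e-02  9.999e-01 -6.900e-03]
 [ 9.999e-01 -1.310e-02 -2.000e-04]
 [-3.000e-04 -6.900e-03 -1.000e+00]]
```

>>> {"method": "carry_out", "body": {
  "hand": [1,1,1,1],
  "slide": [
    [0,0.0015,-0.0005],
    [0,0.0018,-0.0006],
    [0,0.002,-0.0006],
    [0,0.002,-0.0006]
  ],
  "twist": [
    [-0.0015,0,-0.0002],
    [-0.003,0,-0.0003],
    [-0.0035,0,-0.0003],
    [-0.0035,0,-0.0003]
  ]
}}

```text
clock: 12.55
eef_pos: [644.1, -131.6, 64.1]
tcp_rot: [2.234, 2.207, 0.001]
contact_force: [-11.3, 0.6, 2.5]
finger_gap: 0.298
```

```bash
python3 - <<'E'
from h import *
s=arm.observe();print({k:np.round(s[k],3) for k in ['eef_pos','contact_force','ft_torque','tcp_rot']})
plan([645.5,-131.6,64.6],-0.7)
E
```

```text
{'eef_pos': array([ 644.14 , -131.635,   64.126]), 'contact_force': array([-11.325,   0.63 ,   2.516]), 'ft_torque': array([0.115, 2.937, 0.138]), 'tcp_rot': array([2.234e+00, 2.207e+00, 1.000e-03])}
slide [ 0.0001  0.0023 -0.0008] twist [0.0004 0.0001 0.    ]
```

>>> {"method": "carry_out", "body": {
  "hand": [1,1,1],
  "slide": [
    [0,0.002,-0.0006],
    [0,0.0025,-0.0008],
    [0,0.0025,-0.0008]
  ],
  "twist": [
    [-0.001,0,0],
    [-0.0015,0,0],
    [-0.0015,0,0]
  ]
}}

```text
clock: 12.85
eef_pos: [644.1, -131.7, 64.1]
tcp_rot: [2.233, 2.206, 0.003]
contact_force: [-9.8, -0.5, 2.1]
finger_gap: 0.293
```

```bash
python3 - <<'E'
from h import *
s=arm.observe();print({k:np.round(s[k],3) for k in ['eef_pos','contact_force','ft_torque','tcp_rot']})
plan([645.5,-131.6,64.6],-0.7)
E
```

```text
{'eef_pos': array([ 644.093, -131.66 ,   64.1  ]), 'contact_force': array([-9.8  , -0.483,  2.144]), 'ft_torque': array([0.12 , 3.077, 0.199]), 'tcp_rot': array([2.233, 2.206, 0.003])}
slide [ 0.0001  0.0023 -0.0008] twist [0.001  0.0001 0.0001]
```

>>> {"method": "carry_out", "body": {
  "hand": [1,1,1,1],
  "slide": [
    [0,0.003,-0.0011],
    [0,0.0035,-0.0012],
    [0,0.0038,-0.0012],
    [0,0.0038,-0.0012]
  ],
  "twist": [
    [0,0,0],
    [0,0,0],
    [0,0,0],
    [0,0,0]
  ]
}}

```text
clock: 13.25
eef_pos: [644.3, -131.7, 64.2]
tcp_rot: [-2.234, -2.208, 0.002]
contact_force: [-13.1, 0.9, 2.9]
finger_gap: 0.296
```

```bash
python3 - <<'E'
from h import *
s=arm.observe();print({k:np.round(s[k],3) for k in ['eef_pos','contact_force','ft_torque','tcp_rot']})
plan([645.5,-131.6,64.6],-0.7)
E
```

```text
{'eef_pos': array([ 644.319, -131.715,   64.168]), 'contact_force': array([-13.148,   0.946,   2.892]), 'ft_torque': array([0.206, 3.75 , 0.243]), 'tcp_rot': array([-2.234e+00, -2.208e+00,  2.000e-03])}
slide [ 0.0002  0.002  -0.0007] twist [-0.0003  0.0002  0.0001]
```

>>> {"method": "carry_out", "body": {
  "hand": [1,1,1,1,1,1],
  "slide": [
    [0,0.004,-0.0014],
    [0,0.0044,-0.0017],
    [0,0.0045,-0.0018],
    [0,0.0045,-0.0018],
    [0,0.0045,-0.0018],
    [0,0.0045,-0.0018]
  ],
  "twist": [
    [-0.0005,0,0],
    [-0.0008,0,0],
    [-0.001,0,0],
    [-0.001,0,0],
    [-0.001,0,0],
    [-0.001,0,0]
  ]
}}

```text
clock: 13.85
eef_pos: [644.5, -131.8, 64.2]
tcp_rot: [-2.233, -2.207, 0.004]
contact_force: [-13.5, 0.7, 0.6]
finger_gap: 0.296
```

```bash
python3 - <<'E'
from h import *
s=arm.observe();print({k:np.round(s[k],3) for k in ['eef_pos','contact_force','ft_torque','tcp_rot']})
plan([645.5,-131.6,64.6],-0.7)
E
```

```text
{'eef_pos': array([ 644.511, -131.762,   64.219]), 'contact_force': array([-13.542,   0.697,   0.649]), 'ft_torque': array([0.166, 3.95 , 0.314]), 'tcp_rot': array([-2.233, -2.207,  0.004])}
slide [ 0.0003  0.0016 -0.0006] twist [-0.0009  0.0002  0.0001]
```

>>> {"method": "carry_out", "body": {
  "hand": [1,1,1,1,1,1,1,1,1],
  "slide": [
    [0,0,-0.0012],
    [0,-0.003,-0.0012],
    [0,-0.01,-0.0015],
    [0,-0.02,-0.002],
    [0,-0.03,-0.01],
    [0,-0.03,-0.04],
    [0,-0.03,-0.09],
    [0,-0.03,-0.1],
    [0,-0.03,-0.1]
  ],
  "twist": [
    [-0.001,0,0],
    [-0.001,0,0],
    [-0.001,0,0],
    [-0.001,0,0],
    [-0.001,0,0],
    [-0.001,0,0],
    [-0.001,0,0],
    [-0.001,0,0],
    [-0.001,0,0]
  ]
}}

```text
clock: 14.75
eef_pos: [627.2, -131.7, 125.5]
tcp_rot: [2.233, 2.206, 0.002]
contact_force: [-0.8, -0.7, -4.0]
finger_gap: 0.296
```

```bash
python3 - <<'E'
from h import *
s=arm.observe();print({k:np.round(s[k],3) for k in ['eef_pos','contact_force','ft_torque','tcp_rot']})
C=cam('wrist');im=imaging.grab_frame('wrist');save('w5.png',im)
for X in [(691,-130,15),(691,-80,15),(661,-80,25)]: print(X,proj('wrist',X,C).round())
plan([466.2,21.2,124],-0.65)
E
```

```text
{'eef_pos': array([ 627.205, -131.729,  125.497]), 'contact_force': array([-0.831, -0.651, -4.048]), 'ft_torque': array([-0.046, -0.083, -0.015]), 'tcp_rot': array([2.233e+00, 2.206e+00, 2.000e-03])}
(691, -130, 15) [408. 227.]
(691, -80, 15) [411. 156.]
(661, -80, 25) [369. 158.]
slide [ 2.516e-01 -2.702e-01 -1.000e-04] twist [ 0.0002  0.0003 -0.0002]
```

View pics/w5.png

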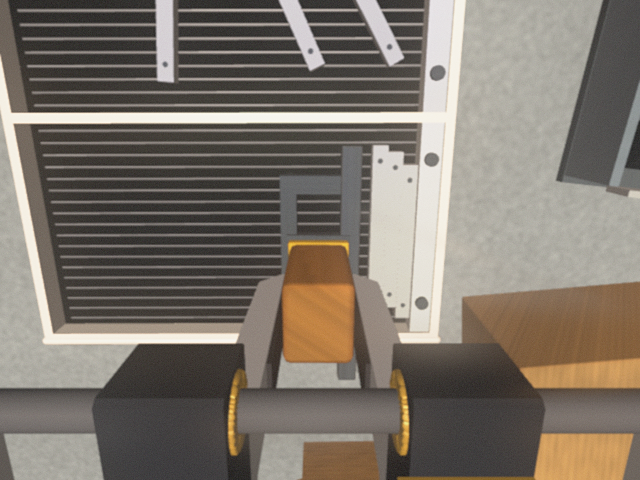

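The right row is tight and flush against its stop (columns 372–418). Now the left bay.

>>> {"method": "carry_out", "body": {
  "hand": [1,1,1,1,1,1,1,1],
  "slide": [
    [0.2535,-0.27,0],
    [0.2535,-0.27,0],
    [0.2535,-0.27,0],
    [0.2535,-0.27,0],
    [0.2535,-0.27,0],
    [0.2535,-0.27,0],
    [0.2535,-0.27,0],
    [0.2535,-0.27,0]
  ],
  "twist": [
    [0.0002,0.0003,0],
    [0.0002,0.0003,0],
    [0.0002,0.0003,0],
    [0.0002,0.0003,0],
    [0.0002,0.0003,0],
    [0.0002,0.0003,0],
    [0.0002,0.0003,0],
    [0.0002,0.0003,0]
  ]
}}

```text
clock: 15.6
eef_pos: [466.6, 21.7, 123.5]
tcp_rot: [-2.235, -2.207, 0.0]
contact_force: [-0.0, 0.3, -3.7]
finger_gap: 0.294
```

```bash
python3 - <<'E'
from h import *
s=arm.observe();print({k:np.round(s[k],3) for k in ['eef_pos','contact_force','tcp_rot','joint_pos']})
C=cam('wrist');im=imaging.grab_frame('wrist');save('w6.png',im);g=im.astype(int).min(2)
for nm,u0,lo,hi in [('rib',0,250,400),('left',0,60,180)]:
  for u in (450,520,600):
    i=[v for v in range(lo,hi) if g[v,u]>195]
    if i:print(nm,u,i[0],i[-1],ray('wrist',(u,i[0]-.5),31,C)[:2].round(1),ray('wrist',(u,i[-1]+.5),31,C)[:2].round(1))
plan([466.5,22.4,69],-0.65)
E
```

```text
{'eef_pos': array([466.606,  21.743, 123.486]), 'contact_force': array([-0.015,  0.297, -3.665]), 'tcp_rot': array([-2.235, -2.207,  0.   ]), 'joint_pos': array([ 0.229,  0.221, -0.46 ,  2.117,  0.132,  0.831, -0.324])}
rib 450 334 341 [559.6 -50.6] [560. -57.]
rib 520 334 341 [609.7 -51.2] [610.4 -57.6]
rib 600 250 386 [656.5  11.2] [674.1 -95.7]
left 450 107 121 [548.7 105.1] [549.3  96.1]
left 520 107 121 [591.9 104.5] [592.9  95.5]
left 600 107 121 [641.2 103.8] [642.7  94.9]
slide [ 0.0011 -0.0002  0.0908] twist [-0.0002 -0.0001 -0.0006]
```

View pics/w6.png

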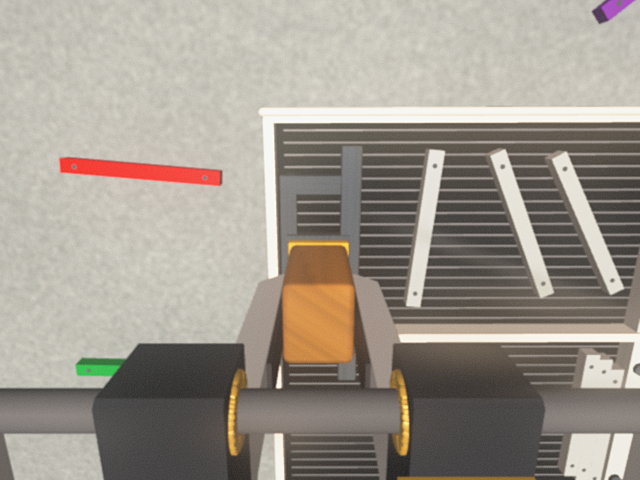

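The left bay is clear for entry, with its three bars ahead at columns 408–620. Lowering the rake.

>>> {"method": "carry_out", "body": {
  "hand": [1,1,1,1,1,1],
  "slide": [
    [0.0023,-0.0002,0.03],
    [0.0023,-0.0002,0.07],
    [0.0023,-0.0002,0.09],
    [0.0023,-0.0002,0.095],
    [0.0023,-0.0002,0.096],
    [0.0023,-0.0002,0.096]
  ],
  "twist": [
    [0,0,-0.0004],
    [0,0,-0.0004],
    [0,0,-0.0004],
    [0,0,-0.0004],
    [0,0,-0.0004],
    [0,0,-0.0004]
  ]
}}

```text
clock: 16.25
eef_pos: [467.0, 23.1, 66.5]
tcp_rot: [-2.235, -2.208, -0.001]
contact_force: [0.9, -0.8, -3.9]
finger_gap: 0.296
```

>>> {"method": "carry_out", "body": {
  "hand": [1,1,1],
  "slide": [
    [0,0,0.0008],
    [0,0,0.0014],
    [0,0,0.0014]
  ],
  "twist": [
    [0,0,0],
    [0,0,0],
    [0,0,0]
  ]
}}

```text
clock: 16.55
eef_pos: [467.3, 23.1, 66.0]
tcp_rot: [2.234, 2.208, 0.001]
contact_force: [0.1, 0.8, -3.8]
finger_gap: 0.294
```

>>> {"method": "carry_out", "body": {
  "hand": [1,1,1],
  "slide": [
    [0,0,0.001],
    [0,0,0.0018],
    [0,0,0.0018]
  ],
  "twist": [
    [0,0,0],
    [0,0,0],
    [0,0,0]
  ]
}}

```text
clock: 16.85
eef_pos: [467.2, 23.1, 64.9]
tcp_rot: [2.234, 2.208, 0.001]
contact_force: [-0.4, 0.4, -4.1]
finger_gap: 0.291
```

>>> {"method": "carry_out", "body": {
  "hand": [1,1,1],
  "slide": [
    [0,0,0.0008],
    [0,0,0.001],
    [0,0,0.001]
  ],
  "twist": [
    [0,0,0],
    [0,0,0],
    [0,0,0]
  ]
}}

```text
clock: 17.15
eef_pos: [467.2, 23.0, 64.2]
tcp_rot: [2.235, 2.208, 0.001]
contact_force: [0.6, 0.2, -4.0]
finger_gap: 0.296
```

>>> {"method": "carry_out", "body": {
  "hand": [1,1,1,1,1,1,1,1,1,1],
  "slide": [
    [0,0.0067,0],
    [0,0.0133,0],
    [0,0.02,0],
    [0,0.0267,0],
    [0,0.0333,0],
    [0,0.04,0],
    [0,0.0467,0],
    [0,0.0533,0],
    [0,0.06,0],
    [0,0.0667,0]
  ],
  "twist": [
    [0,0,0],
    [0,0,0],
    [0,0,0],
    [0,0,0],
    [0,0,0],
    [0,0,0],
    [0,0,0],
    [0,0,0],
    [0,0,0],
    [0,0,0]
  ]
}}

```text
clock: 18.15
eef_pos: [507.6, 22.6, 64.3]
tcp_rot: [2.235, 2.208, 0.001]
contact_force: [-0.3, 0.8, -4.1]
finger_gap: 0.297
```

>>> {"method": "carry_out", "body": {
  "hand": [1,1,1,1,1,1,1,1,1,1],
  "slide": [
    [0,0.0067,0],
    [0,0.0133,0],
    [0,0.02,0],
    [0,0.0267,0],
    [0,0.0333,0],
    [0,0.04,0],
    [0,0.0467,0],
    [0,0.0533,0],
    [0,0.06,0],
    [0,0.0667,0]
  ],
  "twist": [
    [0,0,0],
    [0,0,0],
    [0,0,0],
    [0,0,0],
    [0,0,0],
    [0,0,0],
    [0,0,0],
    [0,0,0],
    [0,0,0],
    [0,0,0]
  ]
}}

```text
clock: 19.15
eef_pos: [547.9, 22.1, 64.3]
tcp_rot: [2.235, 2.208, 0.001]
contact_force: [-0.4, 0.1, -4.1]
finger_gap: 0.297
```

>>> {"method": "carry_out", "body": {
  "hand": [1,1,1,1,1,1,1,1,1,1],
  "slide": [
    [0,0.0067,0],
    [0,0.0133,0],
    [0,0.02,0],
    [0,0.0267,0],
    [0,0.0333,0],
    [0,0.04,0],
    [0,0.0467,0],
    [0,0.0533,0],
    [0,0.06,0],
    [0,0.0667,0]
  ],
  "twist": [
    [0,0,0],
    [0,0,0],
    [0,0,0],
    [0,0,0],
    [0,0,0],
    [0,0,0],
    [0,0,0],
    [0,0,0],
    [0,0,0],
    [0,0,0]
  ]
}}

```text
clock: 20.15
eef_pos: [588.0, 21.6, 64.3]
tcp_rot: [2.235, 2.208, 0.001]
contact_force: [-2.4, 0.7, -1.3]
finger_gap: 0.294
```

>>> {"method": "carry_out", "body": {
  "hand": [1,1,1,1,1,1,1,1,1,1],
  "slide": [
    [0,0.006,0],
    [0,0.012,0],
    [0,0.018,0],
    [0,0.024,0],
    [0,0.03,0],
    [0,0.036,0],
    [0,0.042,0],
    [0,0.048,0],
    [0,0.054,0],
    [0,0.06,0]
  ],
  "twist": [
    [0,0,0],
    [0,0,0],
    [0,0,0],
    [0,0,0],
    [0,0,0],
    [0,0,0],
    [0,0,0],
    [0,0,0],
    [0,0,0],
    [0,0,0]
  ]
}}

```text
clock: 21.15
eef_pos: [624.3, 21.1, 64.3]
tcp_rot: [2.235, 2.208, 0.0]
contact_force: [-3.8, -0.5, -0.9]
finger_gap: 0.294
```

```bash
python3 - <<'E'
from h import *
s=arm.observe();print({k:np.round(s[k],3) for k in ['eef_pos','contact_force','ft_torque','tcp_rot']})
plan([644,21,64.2],-0.65)
save('w7.png',imaging.grab_frame('wrist'))
E
```

```text
{'eef_pos': array([624.292,  21.126,  64.276]), 'contact_force': array([-3.791, -0.537, -0.892]), 'ft_torque': array([-0.001,  0.965,  0.053]), 'tcp_rot': array([2.235, 2.208, 0.   ])}
slide [0.0002 0.0328 0.0001] twist [ 0.0001 -0.     -0.0003]
```

View pics/w7.png

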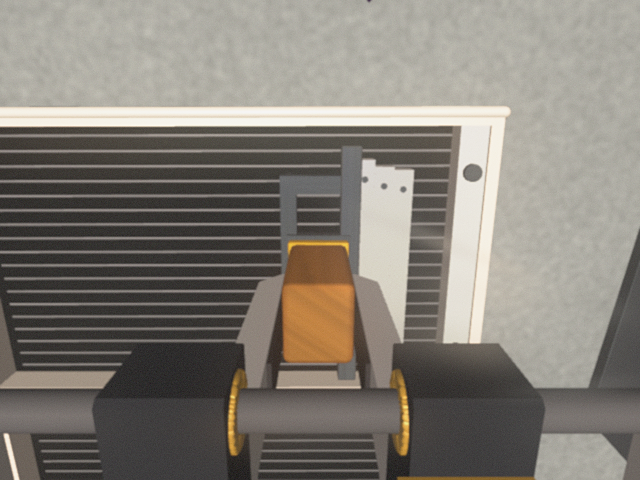

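All three left bars are tight on the teeth, with about 20 mm to go.

>>> {"method": "carry_out", "body": {
  "hand": [1,1,1,1,1,1,1,1],
  "slide": [
    [0,0.0033,0],
    [0,0.0067,0],
    [0,0.01,0],
    [0,0.0133,0],
    [0,0.0167,0],
    [0,0.02,0],
    [0,0.0233,0],
    [0,0.0265,0]
  ],
  "twist": [
    [0,0,0],
    [0,0,0],
    [0,0,0],
    [0,0,0],
    [0,0,0],
    [0,0,0],
    [0,0,0],
    [0,0,0]
  ]
}}

```text
clock: 22.0
eef_pos: [640.9, 20.9, 64.3]
tcp_rot: [2.235, 2.208, 0.001]
contact_force: [-2.5, -0.5, -4.2]
finger_gap: 0.298
```

>>> {"method": "carry_out", "body": {
  "hand": [1,1,1],
  "slide": [
    [0,0.0012,0.0001],
    [0,0.0024,0.0002],
    [0,0.0033,0.0002]
  ],
  "twist": [
    [0,0,0],
    [0,0,0],
    [0,0,0]
  ]
}}

```text
clock: 22.3
eef_pos: [642.8, 20.9, 64.2]
tcp_rot: [2.235, 2.208, 0.001]
contact_force: [-3.6, 0.3, -1.5]
finger_gap: 0.298
```

>>> {"method": "carry_out", "body": {
  "hand": [1,1,1],
  "slide": [
    [0,0.0008,0],
    [0,0.0016,0],
    [0,0.002,0]
  ],
  "twist": [
    [0,0,0],
    [0,0,0],
    [0,0,0]
  ]
}}

```text
clock: 22.6
eef_pos: [644.0, 20.9, 64.2]
tcp_rot: [2.235, 2.208, 0.001]
contact_force: [-3.2, 1.0, -1.7]
finger_gap: 0.296
```

>>> {"method": "carry_out", "body": {
  "hand": [1,1],
  "slide": [
    [0,0.0008,0.0001],
    [0,0.0014,0.0002]
  ],
  "twist": [
    [0,0,0],
    [0,0,0]
  ]
}}

```text
clock: 22.8
eef_pos: [644.8, 20.9, 64.2]
tcp_rot: [2.235, 2.208, 0.0]
contact_force: [-4.9, 0.1, 1.3]
finger_gap: 0.298
```

>>> {"method": "carry_out", "body": {
  "hand": [1,1],
  "slide": [
    [0,0.0008,0],
    [0,0.0014,0]
  ],
  "twist": [
    [0,0,0],
    [0,0,0]
  ]
}}

```text
clock: 23.0
eef_pos: [645.6, 20.9, 64.2]
tcp_rot: [-2.235, -2.208, -0.0]
contact_force: [-5.9, -0.3, 1.2]
finger_gap: 0.297
```

>>> {"method": "carry_out", "body": {
  "hand": [1,1],
  "slide": [
    [0,0.0008,0],
    [0,0.0014,0]
  ],
  "twist": [
    [0,0,0],
    [0,0,0]
  ]
}}

```text
clock: 23.2
eef_pos: [645.7, 20.9, 64.2]
tcp_rot: [-2.234, -2.207, 0.002]
contact_force: [-10.1, -0.4, 5.1]
finger_gap: 0.298
```

```bash
python3 - <<'E'
from h import *
s=arm.observe();print({k:np.round(s[k],3) for k in ['eef_pos','contact_force','ft_torque','tcp_rot']})
plan([646.5,20.9,64.2],-0.65)
E
```

```text
{'eef_pos': array([645.652,  20.91 ,  64.153]), 'contact_force': array([-10.084,  -0.371,   5.136]), 'ft_torque': array([1.000e-03, 2.632e+00, 3.800e-02]), 'tcp_rot': array([-2.234e+00, -2.207e+00,  2.000e-03])}
slide [ 0.      0.0014 -0.0001] twist [-0.0005  0.     -0.0002]
```

>>> {"method": "carry_out", "body": {
  "hand": [1,1,1,1],
  "slide": [
    [0,0.002,-0.001],
    [0,0.0028,-0.0014],
    [0,0.003,-0.0015],
    [0,0.003,-0.0015]
  ],
  "twist": [
    [-0.0006,0,-0.0001],
    [-0.001,0,-0.0001],
    [-0.001,0,-0.0001],
    [-0.001,0,-0.0001]
  ]
}}

```text
clock: 23.6
eef_pos: [645.9, 20.7, 64.3]
tcp_rot: [-2.234, -2.208, 0.002]
contact_force: [-9.0, -0.3, -2.8]
finger_gap: 0.299
```

```bash
python3 - <<'E'
from h import *
s=arm.observe();print({k:np.round(s[k],3) for k in ['eef_pos','contact_force','ft_torque','tcp_rot']})
plan([646.5,20.9,64.2],-0.65)
E
```

```text
{'eef_pos': array([645.917,  20.733,  64.264]), 'contact_force': array([-9.023, -0.294, -2.818]), 'ft_torque': array([-0.102,  2.614,  0.241]), 'tcp_rot': array([-2.234e+00, -2.208e+00,  2.000e-03])}
slide [0.0003 0.001  0.0001] twist [-0.0005  0.0002 -0.    ]
```

>>> {"method": "carry_out", "body": {
  "hand": [1,1,1,1,1],
  "slide": [
    [0,0.0034,-0.0006],
    [0,0.0038,-0.0007],
    [0,0.004,-0.0008],
    [0,0.004,-0.0008],
    [0,0.004,-0.0008]
  ],
  "twist": [
    [-0.0006,0,0],
    [-0.001,0,0],
    [-0.001,0,0],
    [-0.001,0,0],
    [-0.001,0,0]
  ]
}}

```text
clock: 24.1
eef_pos: [646.0, 20.7, 64.1]
tcp_rot: [-2.233, -2.208, 0.004]
contact_force: [-15.0, -0.2, 5.3]
finger_gap: 0.297
```

```bash
python3 - <<'E'
from h import *
s=arm.observe();print({k:np.round(s[k],3) for k in ['eef_pos','contact_force','ft_torque','tcp_rot']})
plan([646.5,20.9,64.2],-0.65)
E
```

```text
{'eef_pos': array([646.045,  20.71 ,  64.145]), 'contact_force': array([-14.951,  -0.189,   5.25 ]), 'ft_torque': array([0.064, 4.217, 0.235]), 'tcp_rot': array([-2.233, -2.208,  0.004])}
slide [ 0.0003  0.0008 -0.0001] twist [-0.0009  0.0004  0.0001]
```

>>> {"method": "carry_out", "body": {
  "hand": [1,1,1,1,1,1],
  "slide": [
    [0,0.0038,-0.001],
    [0,0.0039,-0.0013],
    [0,0.0039,-0.0013],
    [0,0.0039,-0.0013],
    [0,0.0039,-0.0013],
    [0,0.0039,-0.0013]
  ],
  "twist": [
    [-0.0008,0,0],
    [-0.001,0,0],
    [-0.001,0,0],
    [-0.001,0,0],
    [-0.001,0,0],
    [-0.001,0,0]
  ]
}}

```text
clock: 24.7
eef_pos: [646.1, 20.7, 64.2]
tcp_rot: [-2.232, -2.208, 0.007]
contact_force: [-13.6, -0.1, 3.8]
finger_gap: 0.294
```

```bash
python3 - <<'E'
from h import *
s=arm.observe();print({k:np.round(s[k],3) for k in ['eef_pos','contact_force','ft_torque','tcp_rot']})
plan([646.5,20.9,64.2],-0.65)
E
```

```text
{'eef_pos': array([646.094,  20.701,  64.193]), 'contact_force': array([-13.63 ,  -0.073,   3.806]), 'ft_torque': array([0.173, 4.037, 0.157]), 'tcp_rot': array([-2.232, -2.208,  0.007])}
slide [ 0.0003  0.0007 -0.    ] twist [-0.0013  0.0006  0.0002]
```

>>> {"method": "carry_out", "body": {
  "hand": [1,1,1,1,1,1],
  "slide": [
    [0,0.0041,-0.0014],
    [0,0.0043,-0.0017],
    [0,0.0043,-0.0017],
    [0,0.0043,-0.0017],
    [0,0.0043,-0.0017],
    [0,0.0043,-0.0017]
  ],
  "twist": [
    [-0.001,0,0],
    [-0.0015,0,0],
    [-0.0015,0,0],
    [-0.0015,0,0],
    [-0.0015,0,0],
    [-0.0015,0,0]
  ]
}}

```text
clock: 25.3
eef_pos: [646.1, 20.7, 64.2]
tcp_rot: [-2.232, -2.209, 0.008]
contact_force: [-13.5, 0.1, 0.7]
finger_gap: 0.294
```

```bash
python3 - <<'E'
from h import *
s=arm.observe();print({k:np.round(s[k],3) for k in ['eef_pos','contact_force','ft_torque','tcp_rot']})
plan([646.5,20.9,64.2],-0.65)
E
```

```text
{'eef_pos': array([646.113,  20.67 ,  64.204]), 'contact_force': array([-13.544,   0.063,   0.697]), 'ft_torque': array([0.209, 4.081, 0.149]), 'tcp_rot': array([-2.232, -2.209,  0.008])}
slide [0.0004 0.0006 0.    ] twist [-0.0014  0.0008  0.0003]
```

>>> {"method": "carry_out", "body": {
  "hand": [1,1,1,1,1,1,1,1,1],
  "slide": [
    [0,0,-0.0012],
    [0,-0.003,-0.0012],
    [0,-0.01,-0.0015],
    [0,-0.02,-0.002],
    [0,-0.03,-0.01],
    [0,-0.03,-0.04],
    [0,-0.03,-0.09],
    [0,-0.03,-0.1],
    [0,-0.03,-0.1]
  ],
  "twist": [
    [-0.0014,0,0],
    [-0.0014,0,0],
    [-0.0014,0,0],
    [-0.0014,0,0],
    [-0.0014,0.0008,0],
    [-0.0014,0.0008,0],
    [-0.0014,0.0008,0],
    [-0.0014,0.0008,0],
    [-0.0014,0.0008,0]
  ]
}}

```text
clock: 26.2
eef_pos: [628.9, 20.9, 125.5]
tcp_rot: [2.232, 2.208, 0.003]
contact_force: [-0.0, -0.0, -3.9]
finger_gap: 0.295
```

```bash
python3 - <<'E'
from h import *
s=arm.observe();print({k:np.round(s[k],3) for k in ['eef_pos','contact_force','ft_torque','tcp_rot']})
save('w8.png',imaging.grab_frame('wrist'))
plan([499.3,-341.6,125],-9.5)
E
```

```text
{'eef_pos': array([628.912,  20.938, 125.46 ]), 'contact_force': array([-3.000e-03, -3.400e-02, -3.937e+00]), 'ft_torque': array([-0.063, -0.075, -0.007]), 'tcp_rot': array([2.232, 2.208, 0.003])}
slide [-0.6063 -0.2085 -0.0014] twist [0.0002 0.     0.0494]
```

>>> {"method": "carry_out", "body": {
  "hand": [1,1,1,1,1,1,1,1,1,1],
  "slide": [
    [-0.6063,-0.2085,-0.0014],
    [-0.6063,-0.2085,-0.0014],
    [-0.6063,-0.2085,-0.0014],
    [-0.6063,-0.2085,-0.0014],
    [-0.6063,-0.2085,-0.0014],
    [-0.6063,-0.2085,-0.0014],
    [-0.6063,-0.2085,-0.0014],
    [-0.6063,-0.2085,-0.0014],
    [-0.6063,-0.2085,-0.0014],
    [-0.6063,-0.2085,-0.0014]
  ],
  "twist": [
    [0,0,0.0494],
    [0,0,0.0494],
    [0,0,0.0494],
    [0,0,0.0494],
    [0,0,0.0494],
    [0,0,0.0494],
    [0,0,0.0494],
    [0,0,0.0494],
    [0,0,0.0494],
    [0,0,0.0494]
  ]
}}

```text
clock: 27.25
eef_pos: [498.2, -341.9, 123.6]
tcp_rot: [-2.398, -2.027, 0.0]
contact_force: [-0.1, 0.5, -3.7]
finger_gap: 0.296
```

```bash
python3 - <<'E'
from h import *
s=arm.observe();print({k:np.round(s[k],3) for k in ['eef_pos','contact_force','ft_torque','tcp_rot']})
plan([499.3,-341.6,50],-9.5)
E
```

```text
{'eef_pos': array([ 498.215, -341.885,  123.579]), 'contact_force': array([-0.069,  0.473, -3.701]), 'ft_torque': array([ 0.03 , -0.106, -0.017]), 'tcp_rot': array([-2.398, -2.027,  0.   ])}
slide [0.0007 0.0019 0.1226] twist [-0.0004 -0.0003 -0.0005]
```

>>> {"method": "carry_out", "body": {
  "hand": [1,1,1,1,1,1],
  "slide": [
    [0.0007,0.0019,0.06],
    [0.0007,0.0019,0.1],
    [0.0007,0.0019,0.118],
    [0.0007,0.0019,0.1226],
    [0.0007,0.0019,0.1226],
    [0.0007,0.0019,0.1226]
  ],
  "twist": [
    [-0.0004,-0.0003,-0.0005],
    [-0.0004,-0.0003,-0.0005],
    [-0.0004,-0.0003,-0.0005],
    [-0.0004,-0.0003,-0.0005],
    [-0.0004,-0.0003,-0.0005],
    [-0.0004,-0.0003,-0.0005]
  ]
}}

```text
clock: 27.85
eef_pos: [500.2, -341.6, 51.1]
tcp_rot: [2.396, 2.029, 0.001]
contact_force: [0.4, -0.5, -3.7]
finger_gap: 0.295
```

>>> {"method": "carry_out", "body": {
  "hand": [1,1,1],
  "slide": [
    [0,0,0.0015],
    [0,0,0.003],
    [0,0,0.003]
  ],
  "twist": [
    [0,0,0],
    [0,0,0],
    [0,0,0]
  ]
}}

```text
clock: 28.15
eef_pos: [500.3, -341.8, 49.7]
tcp_rot: [2.396, 2.029, 0.001]
contact_force: [0.3, 0.1, -4.6]
finger_gap: 0.298
```

>>> {"method": "carry_out", "body": {
  "hand": [1,1,1],
  "slide": [
    [0,0,0.0008],
    [0,0,0.0012],
    [0,0,0.0012]
  ],
  "twist": [
    [0,0,0],
    [0,0,0],
    [0,0,0]
  ]
}}

```text
clock: 28.45
eef_pos: [500.2, -341.8, 48.9]
tcp_rot: [2.396, 2.029, 0.001]
contact_force: [0.5, -0.6, -3.6]
finger_gap: 0.296
```

>>> {"method": "carry_out", "body": {
  "hand": [1,1,1],
  "slide": [
    [0,0,0.0008],
    [0,0,0.0016],
    [0,0,0.0016]
  ],
  "twist": [
    [0,0,0],
    [0,0,0],
    [0,0,0]
  ]
}}

```text
clock: 28.75
eef_pos: [500.2, -341.7, 47.8]
tcp_rot: [2.396, 2.029, 0.001]
contact_force: [-0.0, -0.0, -3.8]
finger_gap: 0.299
```

>>> {"method": "carry_out", "body": {
  "hand": [1,1,1],
  "slide": [
    [0,0,0.0006],
    [0,0,0.001],
    [0,0,0.001]
  ],
  "twist": [
    [0,0,0],
    [0,0,0],
    [0,0,0]
  ]
}}

```text
clock: 29.05
eef_pos: [500.3, -341.8, 47.4]
tcp_rot: [2.396, 2.029, 0.001]
contact_force: [-0.6, 0.4, 1.1]
finger_gap: 0.297
```

Contact at 47.4 mm, the grasp height. Opening half-way, then lifting.

>>> {"method": "carry_out", "body": {
  "hand": [0.3,0.1,0,0,0],
  "slide": [
    [0,0,0],
    [0,0,0],
    [0,0,0],
    [0,0,0],
    [0,0,0]
  ],
  "twist": [
    [0,0,0],
    [0,0,0],
    [0,0,0],
    [0,0,0],
    [0,0,0]
  ]
}}

```text
clock: 29.55
eef_pos: [500.3, -341.8, 47.4]
tcp_rot: [2.396, 2.029, 0.001]
contact_force: [0.2, 0.4, -0.5]
finger_gap: 0.5
```

>>> {"method": "carry_out", "body": {
  "hand": [0,0,0,0,0,0],
  "slide": [
    [0,0,-0.02],
    [0,0,-0.06],
    [0,0,-0.13],
    [0,0,-0.21],
    [0,0,-0.25],
    [0,0,-0.25]
  ],
  "twist": [
    [0,0,0],
    [0,0,0],
    [0,0,0],
    [0,0,0],
    [0,0,0],
    [0,0,0]
  ]
}}

```text
clock: 30.15
eef_pos: [501.8, -342.6, 202.5]
tcp_rot: [2.391, 2.024, 0.004]
contact_force: [-0.4, 0.2, -0.3]
finger_gap: 0.497
```

```bash
python3 - <<'E'
from h import *
s=arm.observe();print({k:np.round(s[k],3) for k in ['clock','eef_pos','contact_force','finger_gap']})
w=imaging.grab_frame('wrist');save('w9.png',w);t=imaging.grab_frame('top');save('top2.png',t)
w5=cv2.cvtColor(cv2.imread('pics/w8.png'),cv2.COLOR_BGR2RGB)
r=lambda a,W,H:cv2.resize(a,(W,H),interpolation=cv2.INTER_CUBIC)
c=np.vstack([np.hstack([r(w5[100:340,300:540],300,300),r(w[100:340,200:520],400,300)]),r(t[150:280,260:540],700,300)])
save('final.png',c)
E
```

```text
{'clock': np.float64(30.15), 'eef_pos': array([ 501.77 , -342.558,  202.486]), 'contact_force': array([-0.448,  0.159, -0.266]), 'finger_gap': np.float64(0.497)}
```

View pics/final.png

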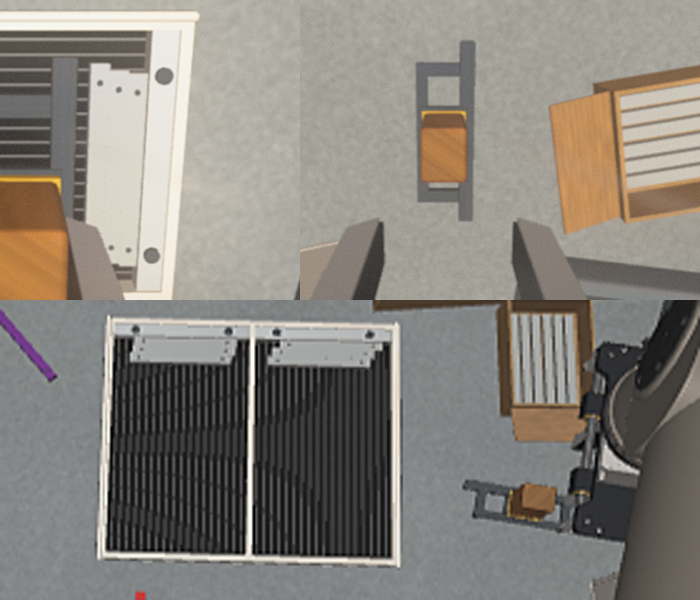

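Both rows are tight and square against their stops. The rake stands upright and released at its old place, and the carton and bystanders look unmoved. Handing in.

```bash
python3 -c "
from h import *
print(workorder.job_done())"
```

```text
the job is handed in; nothing more can be done
None
```

I combed the bars of each bay into one row against its end stop, pressed both rows home, and stood the rake back upright where it started. I let go, lifted the arm clear and handed in at about 30 s of the 72 s allowed.

- **Rows:** the last pictures show three bars tight and square against the stop in each bay. The bars' ends are offset sideways by a few millimetres.
- **Press force:** at the end of each press the wrist read about 13.5 N along the push and about 4 N down on the liner. Allowing for drag on the liner and the bars, that is roughly 9–10 N on each stop. This is an estimate, because the stop force can't be read directly.
- **Peaks:** the highest push I read was 15 N, well under 25 N. Forces are only read at the end of each move.
- **Down force:** while I trimmed the presses it was briefly 7–10 N, and once about 13 N when the rake first touched the liner in the right bay. That is more than the "few newtons" asked for, but I brought it down before the final hold of each press.
- **Other things:** the rake stands free beside the tray. The carton and the parts of the purple and red look-alikes in the final picture look unmoved. The tub, tape and cans were not in it.

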